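# Fetch the bung from the back of a tilting bin

## Task

Tip the hinged wooden bin in the rack fully forward, pick out the small bung that sits at its back under the rack's roof, and set it down inside the shallow wooden tray. Leave the bin tipped forward.

Things in the scene. Friction and masses are not known exactly. Their poses are not given: they have to be found in the camera images.
- rack: Fixed wooden rack, 200 deep, 206 wide, 197 mm high, holding a tilting bin. Origin on the bench below the bin's pivot axis, mid-width; x to its back (away from the robot), y to its left. Pivot axis along y, 30 mm above the origin. Roof board x 70 to 160 mm, z 185 to 197. Bin when upright (measured from the pivot): front panel x -12 to 0, 156 wide, z up to 135; sides z up to 100, x up to 128.
- bin (a joint): Tilt of the pale bin, rad: 0 upright (start), 0.70 fully forward (stop), top swung to the rack's -x. Stiff hinge, stays where left; 3 to 5 N at the tab moves it. In the bin's frame (origin on the pivot, axes as the rack's at joint 0, turning with the bin): floor at z 53 mm, 140 wide inside; cleat on it x 60 to 68, 12 high; back wall x 120 to 128, z up to 85. The bung stands between these.
- bin_tab (a point): Upright wooden finger tab on the middle of the bin's front panel's top edge, 12 (x) x 30 (y) mm, standing 42 mm above the edge. The point is the tab's middle, 21 mm above the panel's edge; in the bin's frame it is at x -6, z 156 mm from the pivot. Its axes turn with the bin.
- small_bung: The small round wooden bung, 38 mm across and 30 mm high (slightly tapered), standing wide end up on the bin's floor behind the cleat. Origin at the centre of its underside, z along its axis. As the bin tips it leans with it and may slide against the cleat. The bigger bungs (44 and 50 mm) standing on the bench are not wanted.
- tray: Fixed empty shallow tray of dark wood, 170 x 170 x 28 mm, walls and floor 6 mm thick, to the left or right of the rack (an oilstone lies on the other side). Origin at the centre of its underside, z up, x and y along its sides.

How it is judged:
By the outcome, as a careful person would: the job done as asked, in the order asked, and still so for the second after the job is handed in, with the robot touching nothing.
It also fails if it takes over 48 s, if anything falls off the work surface, if the arm or the gripper's body presses on something with over 40 N, if the wrist force passes 120 N, or if a joint passes its speed limit or range.

## Robot

A 7-joint arm with a two-finger parallel gripper is mounted at the origin on a cart in front of the work surface, level with it; the furniture and walls round the work are solid. World frame = base frame: x ahead of the robot, y to its left, z up, the work surface at z = 0. Lengths are in m, angles in rad, forces in N, time in s.
With the tool pointing down it reaches from about 0.35 to 0.9 m from the base axis. Payload 8.1 kg.
Tool frame: the origin (TCP) lies at the centre of the arm's flange, where the gripper is bolted on; the fingertips stand 178 mm ahead of it and the grasp point (between the pads) lies 159 mm ahead of it; x points along the fingers, z is the direction in which the jaws open and shut, and the axes are right-handed (so a half turn about x gives the same grasp; the last joint's range is limited). The gripper opens to 92 mm and grips with 3 to 60 N. Pads are 19 mm wide; open, the fingers measure 130 mm over their backs; the gripper's body (75 mm by 190 mm) begins 47 mm behind the grasp point.
Start: joints at [1.23, 0.434, 0.025, 1.573, -0.012, 1.134, -0.075], TCP at [0.147, -0.607, 0.405] pointing down, gripper open.
Joint ranges: [-2.62, 2.62], [-0.44, 2.09], [-1.27, 1.32], [0.08, 2.57], [-1.32, 4.46], [0.12, 2], [-2.74, 2.74]. Speed limits (rad/s): [2.22, 2.22, 3.01, 3.01, 3.14, 3.14, 3.14].

## Interface

Orientations are given as a rotation vector (axis times angle).
In Python, from cell import arm, get_image, search_frame, pinpoint gives the robot as it stands.
- The arm moves only by the tool arm_command, never from a script. Its argument "motion" is a list of rows, each a list of 7 numbers: the finger opening in mm, from 0 to 91.8, then the shift along the tool's x, y, z in mm, then the turn, a rotation vector about the tool's x, y, z in degrees. In form: [[fingers, x, y, z, ax, ay, az], ...]. A call has 1 to 5 rows; each row shifts and turns the commanded pose from where the row before left it, along the tool's axes as they then stand; what a row does not reach is not made up. A row lasts 1/8 s, in which the tool goes at most 62.5 mm and 10.7 degrees, less where a joint would pass 70% of its speed; a pose out of reach is approached as far as the arm can. A call with a gripper value outside its range is refused whole. The fingers move at their own pace and stop on an object; "newtons" is the grip in N (left out, the last holds). Time passes only in rows, so rows that do not move let the fingers close. It gives the time, the measured TCP pose, the force and the opening at its end, in the units of the state.
- arm.observe(): the state, without advancing time (a new reading comes with each control period).
- get_image(name): name is "scene" or "top" or "wrist"; returns a dict with "frame" (480x640x3 uint8, red, green, blue), "range_z" (480x640 float32, m along the optical axis (not along the pixel's ray), 0 where there is no reading), "K" (3x3 intrinsics, pixels), "distortion" ([k1, k2, p1, p2, k3] as OpenCV has them; the pictures are not rectified), "origin" and "rotation" of the camera in the world; the wrist camera has in their place "tool_from_camera" (4x4, takes a point from camera to tool coordinates, whose origin is the TCP and whose axes are the tool frame's). Camera axes: x right, y down, z forward; pixel columns grow to the right and rows downward; lengths in m; the calibration is good to about 2 mm. A picture is of the moment at which its call begins: read the wrist's pose just before it.
- arm.sign_off(): hands the job in, once; it reports no verdict.
Trained networks look in the newest picture that a camera, given by its name, has taken for a name from the list of things; names that differ only in an ending like _2 or _b are one class to them, and where a whole thing is asked for, a point or a joint stands for the part that bears it (a point fixed in the world has none). Each returns a list of dicts, best first, with "p" (0 to 1); they miss things now and then, are a little off and sometimes report something else, mostly with a low value. They report only what shows in the picture. A call takes as long as a camera call.
- search_frame(camera, target): "point" ([x, y, z] in m, in world coordinates, good to about 4 mm: the middle of the surface that is visible of it).
- pinpoint(camera, target): "point" ([x, y, z] in m, in world coordinates, good to about 4 mm: a listed point, or the origin of a listed thing).
The state is a dict: "clock": time; "joints": joint angles; "dq": joint speeds; "joint_efforts": joint torques, N m; "position": TCP position; "ee_rot": TCP orientation; "force": force on the tool from outside, world axes, zero at the start; "ft_torque": the same for the moment, N m; "width": opening from 0.0 (shut) to 1.0 (fully open).
Only numpy, scipy, OpenCV 4.12 (cv2) and the standard library are available. Lean on these libraries where they do the work, as an engineer would, in place of code of your own. Each camera call takes 0.05 s, during which the arm holds its last target. There are 200 camera calls.

## Working session

There is one attempt and no reset: what is moved stays moved. The work goes in short steps, Python scripts to look and compute and a tool call to move; the robot and the scene stay as the last step left them, time stands still between calls to the robot, and variables do not carry over. Pictures are saved under pics/ and viewed, about 8 in all and at most 12, crops included, and the job is handed in when it is done.

Besides the shell and the picture viewer there is one more tool, called after "Emit:" by a JSON object that holds its "fn" and its "kwargs", one argument or row to a line. arm_command: Moves the arm, as the interface text tells. Its arguments: {"type":"object","properties":{"motion":{"type":"array"},"newtons":{"type":"number"}},"required":["motion"]}

```bash
mkdir -p pics; ls
cat > h.py <<'E'
import numpy as np, cv2
from scipy.spatial.transform import Rotation as R
from cell import arm, get_image, search_frame, pinpoint
def save(name,fn):
    im=get_image(name); cv2.imwrite('pics/'+fn,im['frame'][:,:,::-1]); return im
def pose():
    s=arm.observe(); return np.array(s['position']),R.from_rotvec(s['ee_rot']),s
def cloud(im,px,T=None):
    px=np.array(px,float).reshape(-1,1,2)
    n=cv2.undistortPoints(px,im['K'],np.array(im['distortion'])).reshape(-1,2)
    z=np.array([im['range_z'][int(v),int(u)] for u,v in px.reshape(-1,2)])
    c=np.c_[n*z[:,None],z]
    if T is None: return c@np.array(im['rotation']).T+im['origin']
    t=np.array(im['tool_from_camera']); p,r,_=T
    return r.apply(c@t[:3,:3].T+t[:3,3])+p
E
python3 - <<'E'
from h import *
s=arm.observe(); print(s)
p,r,_=pose(); print(r.as_matrix().round(3))
a=save('scene','s0.png'); 
for t in ['rack','bin_tab','small_bung','tray']:
    print('scene',t,[(np.round(d['point'],3),round(d['p'],2)) for d in pinpoint('scene',t)[:3]])
b=save('top','t0.png')
for t in ['rack','bin_tab','small_bung','tray']:
    print('top',t,[(np.round(d['point'],3),round(d['p'],2)) for d in pinpoint('top',t)[:3]])
cv2.imwrite('pics/both.png',np.vstack([cv2.resize(x['frame'],(400,300))[:,:,::-1] for x in(a,b)]))
E
```

```text
pics
{'clock': 0.0, 'joints': array([ 1.230393  ,  0.43524619,  0.0249594 ,  1.57411859, -0.01163753,
        1.13401668, -0.0750768 ]), 'dq': array([-5.23904400e-04, -1.58707633e-03,  2.70075105e-04,  2.39355598e-03,
        1.46482865e-03, -8.15635492e-04,  5.48755189e-05]), 'joint_efforts': array([ 1.45948001e-03, -6.67827272e+01,  9.85720418e-01, -3.14458466e+01,
       -6.04983210e-02,  4.29728057e-02,  9.63029242e-05]), 'position': array([ 0.14715445, -0.60718037,  0.40392185]), 'ee_rot': array([ 1.03327001,  1.31372407, -1.03172003]), 'force': array([ 0.25489576, -0.25278198,  0.19362969]), 'ft_torque': array([-0.03317696, -0.02323252,  0.01378257]), 'width': 1.0021514098152162}
[[-0.     0.972  0.236]
 [ 0.002  0.236 -0.972]
 [-1.    -0.    -0.002]]
scene rack [(array([ 0.58 , -0.066, -0.001]), 0.86)]
scene bin_tab [(array([ 0.576, -0.063,  0.186]), 0.87)]
scene small_bung [(array([ 0.674, -0.063,  0.081]), 0.77)]
scene tray [(array([ 0.492, -0.354,  0.   ]), 0.72)]
top rack [(array([ 0.581, -0.066,  0.002]), 0.87), (array([ 0.574, -0.065,  0.187]), 0.22)]
top bin_tab [(array([ 0.578, -0.063,  0.185]), 0.89)]
top small_bung [(array([ 0.673, -0.061,  0.084]), 0.58)]
top tray [(array([ 0.495, -0.358,  0.001]), 0.64)]
```

View pics/s0.png

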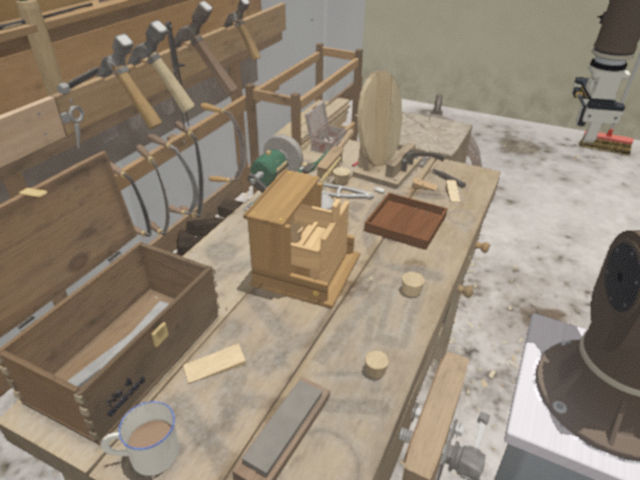

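View pics/t0.png

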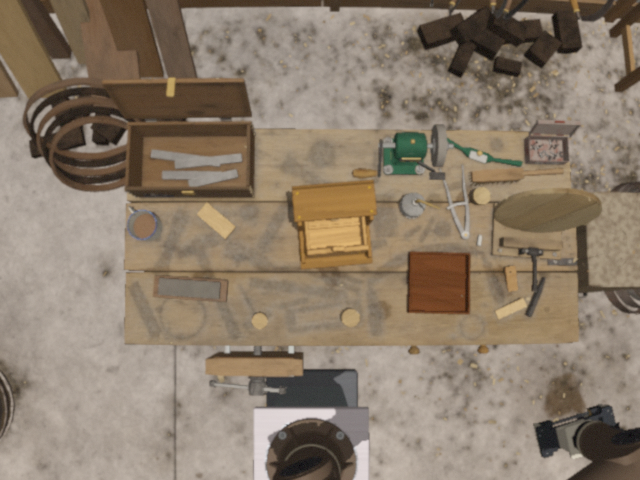

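The pictures show the rack with the tab at about (335,222) in the top view, the dark tray on its right at (438,282), the oilstone on the left, and the larger bungs in front at (260,320) and (350,317). The network points agree with the given heights. Next I need the yaws of the rack and tray from the depth image.

Run:
```python
from h import *
im=get_image('top')
def reg(u0,u1,v0,v1,z0,z1,n):
    px=[(u,v) for u in range(u0,u1) for v in range(v0,v1)]
    P=cloud(im,px); P=P[(P[:,2]>z0)&(P[:,2]<z1)]
    r=cv2.minAreaRect((P[:,:2]*1000).astype(np.float32)); print(n,len(P),r,np.median(P[:,2]))
reg(280,390,170,228,.188,.206,'roof')
reg(400,480,245,320,.018,.04,'tray')
reg(320,350,205,250,.199,.215,'tab')
p,r,_=pose()
```

```text
Traceback (most recent call last):
  File "h.py", line 13, in cloud
    if T is None: return c@np.array(im['rotation']).T+im['origin']
                         ~~~~~~~~~~~~~~~~~~~~~~~~~~~~^~~~~~~~~~~~~
ValueError: operands could not be broadcast together with shapes (6380,) (3,)
```

Run:
```python
import cv2
i=cv2.imread('pics/s0.png')[160:310,225:375]; cv2.imwrite('pics/s0c.png',cv2.resize(i,(600,600),interpolation=cv2.INTER_CUBIC))
```

```text
(no output)
```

View pics/s0c.png

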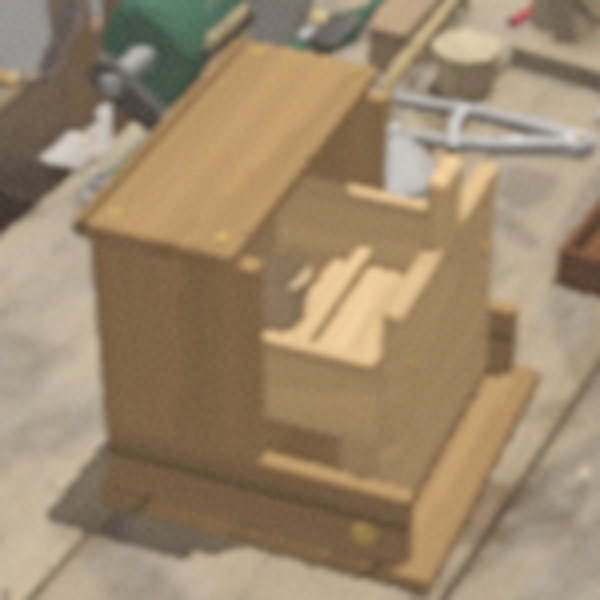

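The crop shows rack side panels that are tall only under the roof. The front half is open above the bin, with the tab at about (445,200). The camera rotation is a rotation vector, so I'll fix the helper.

```bash
sed -i "s/return c@np.array(im\['rotation'\]).T+im\['origin'\]/return R.from_rotvec(im['rotation']).apply(c)+im['origin']/" h.py
python3 - <<'E'
from h import *
im=get_image('top')
def reg(u0,u1,v0,v1,z0,z1,n):
    px=[(u,v) for u in range(u0,u1) for v in range(v0,v1)]
    P=cloud(im,px); P=P[(P[:,2]>z0)&(P[:,2]<z1)]
    r=cv2.minAreaRect((P[:,:2]*1000).astype(np.float32)); print(n,len(P),r,np.median(P[:,2]))
reg(280,390,170,228,.188,.206,'roof')
reg(400,480,245,320,.018,.04,'tray')
reg(320,350,222,250,.195,.215,'tab')
E
```

```text
roof 2942 ((690.070556640625, -56.267799377441406), (99.65478515625, 204.1387481689453), 4.871828079223633) 0.1966983260944729
tray 582 ((493.8697814941406, -351.84814453125), (171.3152618408203, 171.72132873535156), 89.07112884521484) 0.026991991700577644
tab 38 ((575.11865234375, -66.62146759033203), (7.837104320526123, 27.305009841918945), 3.540433406829834) 0.20658545298339792
```

Emit:
{"fn": "arm_command", "kwargs": {
  "motion": [
    [0, 0, 44, -32, 0, 0, 0],
    [0, 0, 44, -32, 0, 0, 0],
    [0, 0, 44, -32, 0, 0, 0],
    [0, 0, 44, -32, 0, 0, 0],
    [0, 0, 44, -32, 0, 0, 0]
  ],
  "newtons": 20
}}

```text
clock: 1.23
position: [0.3243, -0.3987, 0.405]
ee_rot: [1.032, 1.311, -1.032]
force: [1.6, -1.0, 0.2]
width: 0.51
```

Emit:
{"fn": "arm_command", "kwargs": {
  "motion": [
    [0, 0, 44, -32, 0, 0, 0],
    [0, 0, 44, -32, 0, 0, 0],
    [0, 0, 44, -32, 0, 0, 0],
    [0, 0, 44, -32, 0, 0, 0],
    [0, 0, 44, -32, 0, 0, 0]
  ]
}}

```text
clock: 1.85
position: [0.5004, -0.1914, 0.405]
ee_rot: [1.032, 1.311, -1.032]
force: [1.0, -0.9, 0.1]
width: 0.008
```

Emit:
{"fn": "arm_command", "kwargs": {
  "motion": [
    [0, 0, 44, -32, 0, 0, 0],
    [0, 0, 44, -32, 0, 0, 0],
    [0, 0, 0, 0, 8.7, 0, 0],
    [0, 0, 0, 0, 0, 0, 0]
  ]
}}

```text
clock: 2.35
position: [0.5701, -0.1094, 0.4046]
ee_rot: [1.144, 1.249, -1.145]
force: [-0.3, -0.4, -0.4]
width: 0.007
```

```bash
cat >> h.py <<'E'
O=np.array([.580,-.066,0]); RR=R.from_euler('z',4.9,degrees=True)
def rep():
    p,r,s=pose(); tip=p+r.apply([.178,0,0])
    print('t',round(s['clock'],2),'TCP',p.round(4),'F',s['force'].round(1),'w',round(s['width']*92,1),'tip in rack mm',(RR.inv().apply(tip-O)*1000).round(1))
    print('axes in rack',(RR.inv()*r).as_matrix().round(3).tolist()); return p,r,s
def goto(prack,Rrack):
    "tool-frame shift (mm) and turn (deg) to put grasp point at prack (mm), Rrack matrix in rack"
    p,r,s=pose(); Rt=RR*R.from_matrix(Rrack); pt=O+RR.apply(np.array(prack)/1000)-Rt.apply([.159,0,0])
    print('shift',(r.inv().apply(pt-p)*1000).round(1),'turn',(r.inv()*Rt).as_rotvec(degrees=True).round(2))
E
python3 - <<'E'
from h import *
rep()
E
```

```text
t 2.35 TCP [ 0.5701 -0.1094  0.4046] F [-0.3 -0.4 -0.4] w 0.6 tip in rack mm [-13.6 -42.5 226.6]
axes in rack [[-0.0, 1.0, 0.002], [-0.0, 0.002, -1.0], [-1.0, -0.0, 0.0]]
```

Emit:
{"fn": "arm_command", "kwargs": {
  "motion": [
    [0, 0, 44, -42, 0, 0, 0],
    [0, 27, 0, 0, 0, 0, 0],
    [0, 27, 0, 0, 0, 0, 0],
    [0, 0, 0, 0, 0, 0, 0]
  ]
}}

```text
clock: 2.85
position: [0.6091, -0.0654, 0.3489]
ee_rot: [1.143, 1.252, -1.148]
force: [-0.8, -0.4, 1.0]
width: 0.003
```

Run:
```python
from h import *
p,r,s=rep()
# per-row tool shift for rotation of the tool about pivot by 5 deg and 10deg with bin
piv=O+np.array([0,0,.03])
for a in (5,8,10):
    Q=RR*R.from_euler('y',-a,degrees=True)*RR.inv()
    p2=piv+Q.apply(p-piv); print(a,(r.inv().apply(p2-p)*1000).round(1),(r.inv()*Q*r).as_rotvec(degrees=True).round(2))
```

```text
t 2.85 TCP [ 0.6091 -0.0654  0.3489] F [-0.8 -0.4  1. ] w 0.3 tip in rack mm [ 28.3  -1.9 170.9]
axes in rack [[-0.004, 1.0, 0.002], [-0.0, 0.002, -1.0], [-1.0, -0.004, 0.0]]
5 [ -1.2 -27.9  -0. ] [ 0.   -0.01  5.  ]
8 [ -0.8 -44.7  -0.1] [ 0.   -0.01  8.  ]
10 [  0.  -55.8  -0.1] [ 0.   -0.02 10.  ]
```

Emit:
{"fn": "arm_command", "kwargs": {
  "motion": [
    [0, 0, -14, 0, 0, 0, 0],
    [0, 1, -33, 0, 0, 0, 6],
    [0, 1, -33, 0, 0, 0, 6],
    [0, 1, -33, 0, 0, 0, 6],
    [0, 1, -33, 0, 0, 0, 6]
  ]
}}

```text
clock: 3.48
position: [0.467, -0.0768, 0.3285]
ee_rot: [1.331, 0.94, -0.824]
force: [3.2, 2.3, -0.6]
width: 0.007
```

Emit:
{"fn": "arm_command", "kwargs": {
  "motion": [
    [0, 1, -33, 0, 0, 0, 6],
    [0, 1, -22, 0, 0, 0, 4],
    [0, 0, 0, 0, 0, 0, 0]
  ]
}}

```text
clock: 3.85
position: [0.4314, -0.0826, 0.3073]
ee_rot: [1.359, 0.868, -0.76]
force: [-0.4, -0.8, 0.1]
width: 0.007
```

Run:
```python
from h import *
p,r,s=rep()
b=save('scene','s1.png')
for c in ['scene','top']:
  if c=='top': get_image('top')
  for t in ['bin_tab','small_bung']:
    print(c,t,[((RR.inv().apply(np.array(d['point'])-O)*1000).round(0),round(d['p'],2)) for d in pinpoint(c,t)[:2]])
```

```text
t 3.85 TCP [ 0.4314 -0.0826  0.3073] F [-0.4 -0.8  0.1] w 0.7 tip in rack mm [-61.5  -5.6 152.5]
axes in rack [[0.494, 0.87, -0.003], [-0.01, 0.002, -1.0], [-0.87, 0.494, 0.01]]
scene bin_tab [(array([-87.,   1., 158.]), 0.76)]
scene small_bung [(array([-4.,  1.,  3.]), 0.61), (array([ 42.,  -4., 118.]), 0.54)]
top bin_tab [(array([-87.,  -1., 159.]), 0.6)]
top small_bung [(array([ 45.,  -3., 124.]), 0.65)]
```

Emit:
{"fn": "arm_command", "kwargs": {
  "motion": [
    [0, 1, -22, 0, 0, 0, 4],
    [0, 1, -22, 0, 0, 0, 4],
    [0, 0, 0, 0, 0, 0, 0]
  ]
}}

```text
clock: 4.53
position: [0.4206, -0.0878, 0.2985]
ee_rot: [1.354, 0.854, -0.762]
force: [0.6, 1.4, -0.8]
width: 0.003
```

Run:
```python
from h import *
p,r,s=rep()
get_image('top')
for t in ['bin_tab','small_bung']:
    print(t,[((RR.inv().apply(np.array(d['point'])-O)*1000).round(0),round(d['p'],2)) for d in pinpoint('top',t)[:2]])
```

```text
t 4.53 TCP [ 0.4206 -0.0878  0.2985] F [ 0.6  1.4 -0.8] w 0.3 tip in rack mm [-71.8 -12.1 144.3]
axes in rack [[0.5, 0.866, -0.008], [-0.022, 0.004, -1.0], [-0.866, 0.5, 0.021]]
bin_tab [(array([-96.,   1., 155.]), 0.86)]
small_bung [(array([ 37.,  -3., 124.]), 0.77)]
```

Run:
```python
from h import *
p,r,s=rep(); print(s['joints'].round(3))
```

```text
t 4.67 TCP [ 0.4207 -0.0878  0.2986] F [ 0.6  0.8 -0.7] w 0.8 tip in rack mm [-71.8 -12.1 144.4]
axes in rack [[0.499, 0.866, -0.009], [-0.023, 0.002, -1.0], [-0.866, 0.499, 0.021]]
[ 0.719  0.243 -0.684  2.339  0.769  0.125 -2.14 ]
```

Joint 6 is at its lower limit of 0.12, so the tool can't tilt further here. The jaws lie along the bin's axis, so a smaller tool tilt works just as well. I'll un-tilt about the tip, then finish the push.

Emit:
{"fn": "arm_command", "kwargs": {
  "motion": [
    [0, 3, 31, -10, 0, 0, -10],
    [0, 3, -10, 0, 0, 0, 0],
    [0, 3, -10, 0, 0, 0, 0],
    [0, 0, 0, 0, 0, 0, 0]
  ]
}}

```text
clock: 5.18
position: [0.4342, -0.0787, 0.2987]
ee_rot: [1.311, 0.934, -0.851]
force: [16.4, 4.4, 23.8]
width: 0.004
```

Run:
```python
from h import *
p,r,s=rep(); print(s['joints'].round(3))
get_image('top')
for t in ['bin_tab','small_bung']:
    print(t,[((RR.inv().apply(np.array(d['point'])-O)*1000).round(0),round(d['p'],2)) for d in pinpoint('top',t)[:2]])
```

```text
t 5.17 TCP [ 0.4342 -0.0787  0.2987] F [16.4  4.4 23.8] w 0.3 tip in rack mm [-75.5  -4.8 135.5]
axes in rack [[0.398, 0.917, -0.008], [-0.026, 0.003, -1.0], [-0.917, 0.398, 0.025]]
[ 0.809  0.31  -0.861  2.259  0.715  0.334 -2.108]
bin_tab [(array([ 33.,  -4., 128.]), 0.75), (array([-103.,   -1.,  144.]), 0.64)]
small_bung [(array([ 34.,   0., 131.]), 0.52)]
```

Emit:
{"fn": "arm_command", "kwargs": {
  "motion": [
    [0, -5, 12, 0, 0, 0, 0],
    [0, -30, 15, 0, 0, 0, 0],
    [64, -45, 15, 0, 0, 0, 0],
    [64, 0, 0, 0, 0, 0, 0]
  ]
}}

```text
clock: 5.82
position: [0.436, -0.0786, 0.3847]
ee_rot: [1.305, 0.942, -0.873]
force: [-0.1, 0.0, -0.5]
width: 0.172
```

Run:
```python
from h import *
p,r,s=rep(); print(s['joints'].round(3))
T=pose(); w=save('wrist','w1.png')
for c in ('wrist','top'):
  if c=='top': get_image('top')
  for t in ['bin_tab','small_bung']:
    print(c,t,[((RR.inv().apply(np.array(d['point'])-O)*1000).round(0),round(d['p'],2)) for d in pinpoint(c,t)[:2]])
a=np.radians(30);X=np.array([np.sin(a),0,-np.cos(a)]);Z=np.array([0,-1,0])
M=np.c_[X,np.cross(Z,X),Z]
goto(np.array([18,0,145])-70*X,M)
```

```text
t 5.83 TCP [ 0.436  -0.0786  0.3847] F [-0.1  0.  -0.5] w 15.9 tip in rack mm [-76.9  -6.1 220.2]
axes in rack [[0.38, 0.925, -0.015], [-0.033, -0.003, -0.999], [-0.924, 0.381, 0.029]]
[ 1.118  0.222 -1.164  2.122  0.385  0.565 -1.78 ]
wrist bin_tab [(array([-99.,  -3., 145.]), 0.73)]
wrist small_bung [(array([ 35.,  -6., 123.]), 0.56)]
top bin_tab [(array([-103.,    3.,  144.]), 0.68)]
top small_bung [(array([ 32.,  -2., 126.]), 0.63)]
shift [54.1 30.5 -0.4] turn [0.14 1.66 8.  ]
```

View pics/w1.png

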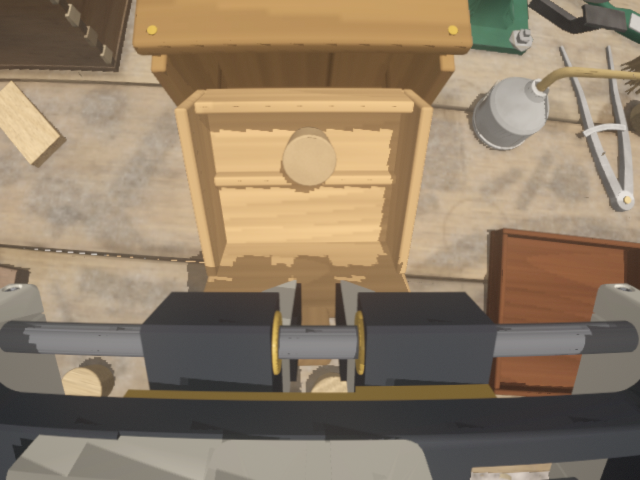

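The wrist view shows the bung at about (309,158), close to the cleat, with the bin tipped forward. I'll measure its top face from depth.

Run:
```python
from h import *
T=pose(); w=get_image('wrist')
P=RR.inv().apply(cloud(w,[(u,v) for u in range(270,350) for v in range(115,205)],T)-O)*1000-[0,0,30]
c,s=np.cos(.7),np.sin(.7)
B=np.c_[P[:,0]*c+P[:,2]*s,P[:,1],-P[:,0]*s+P[:,2]*c]
t=B[(B[:,2]>76)&(B[:,2]<92)]; r=cv2.minEnclosingCircle(t[:,:2].astype(np.float32))
print(len(t),np.median(t,0),(t.min(0)+t.max(0))/2,r,'floor',np.median(B[(B[:,2]<60)&(B[:,2]>45)][:,2]))
x,y,z=(t.min(0)+t.max(0))/2
for h in (76,):
    print('grasp rack',x*c-h*s,y,x*s+h*c+30)
```

```text
2274 [90.19735788 -5.02325455 83.82927737] [88.98443645 -4.83015537 81.11117274] ((88.75069427490234, -4.912431240081787), 18.827150344848633) floor 53.92842199416399
grasp rack 19.09850677830545 -4.83015537317869 145.45335408331516
```

Emit:
{"fn": "arm_command", "kwargs": {
  "motion": [
    [66, 27, 15, 2, 0, 0.8, 4],
    [66, 24, 17, 2, 0, 0.8, 4],
    [66, 0, 0, 0, 0, 0, 0]
  ]
}}

```text
clock: 6.55
position: [0.4865, -0.0775, 0.3483]
ee_rot: [1.366, 0.872, -0.748]
force: [-0.2, -0.6, -0.1]
width: 0.717
```

Run:
```python
from h import *
p,r,s=rep(); print(s['joints'].round(3))
a=np.radians(30);X=np.array([np.sin(a),0,-np.cos(a)]);Z=np.array([0,-1,0])
M=np.c_[X,np.cross(Z,X),Z]
goto(np.array([19,-4,145.5]),M)
```

```text
t 6.55 TCP [ 0.4865 -0.0775  0.3483] F [-0.2 -0.6 -0.1] w 66.0 tip in rack mm [ -5.2  -3.3 194.2]
axes in rack [[0.5, 0.866, 0.003], [0.001, 0.003, -1.0], [-0.866, 0.5, 0.001]]
[ 0.884  0.315 -0.951  2.137  0.624  0.344 -1.997]
shift [73.2 -3.4  0.6] turn [ 0.18 -0.06  0.  ]
```

Emit:
{"fn": "arm_command", "kwargs": {
  "motion": [
    [66, 28, -2, 0, 0, 0, 0],
    [66, 25, -1, 0, 0, 0, 0],
    [66, 15, 0, 0, 0, 0, 0],
    [66, 5, 0, 0, 0, 0, 0],
    [66, 0, 0, 0, 0, 0, 0]
  ]
}}

```text
clock: 7.18
position: [0.5197, -0.0753, 0.2853]
ee_rot: [1.365, 0.868, -0.749]
force: [-0.2, -1.0, -0.1]
width: 0.719
```

Run:
```python
from h import *
p,r,s=rep(); print(s['joints'].round(3))
a=np.radians(30);X=np.array([np.sin(a),0,-np.cos(a)]);Z=np.array([0,-1,0])
M=np.c_[X,np.cross(Z,X),Z]
goto(np.array([19,-4,145.5]),M)
```

```text
t 7.17 TCP [ 0.5197 -0.0753  0.2853] F [-0.2 -1.  -0.1] w 66.2 tip in rack mm [ 28.3  -4.4 131.3]
axes in rack [[0.501, 0.866, 0.001], [-0.002, 0.003, -1.0], [-0.866, 0.501, 0.003]]
[ 0.552  0.396 -0.601  2.156  0.901  0.198 -2.285]
shift [ 2.  -0.7 -0.1] turn [ 0.15  0.11 -0.05]
```

Emit:
{"fn": "arm_command", "kwargs": {
  "motion": [
    [66, 2, 0, 0, 0, 0, 0],
    [20, 0, 0, 0, 0, 0, 0],
    [20, 0, 0, 0, 0, 0, 0],
    [20, 0, 0, 0, 0, 0, 0],
    [20, 0, 0, 0, 0, 0, 0]
  ],
  "newtons": 20
}}

```text
clock: 7.8
position: [0.5209, -0.0756, 0.2836]
ee_rot: [1.366, 0.868, -0.749]
force: [-0.6, -0.1, 2.0]
width: 0.405
```

Emit:
{"fn": "arm_command", "kwargs": {
  "motion": [
    [20, -10, 0, 0, 0, 0, 0],
    [20, -30, 0, 0, 0, 0, 0],
    [20, -40, 0, 0, 0, 0, 0],
    [20, -40, 0, 0, 0, 0, 0],
    [20, 0, 0, 0, 0, 0, 0]
  ]
}}

```text
clock: 8.43
position: [0.4619, -0.0825, 0.3865]
ee_rot: [1.368, 0.861, -0.752]
force: [0.7, -0.7, -1.0]
width: 0.403
```

Run:
```python
from h import *
p,r,s=rep(); print(s['joints'].round(3))
save('wrist','w2.png')
```

```text
t 8.43 TCP [ 0.4619 -0.0825  0.3865] F [ 0.7 -0.7 -1. ] w 37.1 tip in rack mm [-29.4  -7.5 232.7]
axes in rack [[0.504, 0.864, -0.005], [-0.006, -0.002, -1.0], [-0.864, 0.504, 0.004]]
[ 1.126  0.259 -1.167  2.126  0.466  0.415 -1.835]
```

View pics/w2.png

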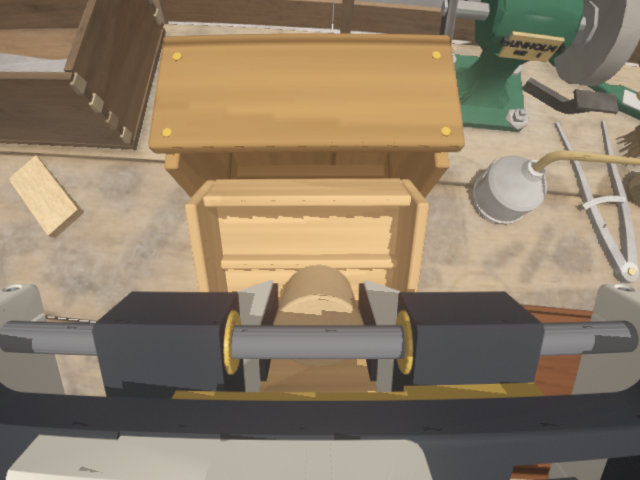

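The bung is held, with the opening at 37 mm. Next I'll turn it upright while moving toward the tray.

Emit:
{"fn": "arm_command", "kwargs": {
  "motion": [
    [20, 2, 28, 20, 0, 0, -10],
    [20, 2, 28, 25, 0, 0, -10],
    [20, 2, 28, 30, 0, 0, -10],
    [20, 2, 28, 30, 0, 0, -10],
    [20, 0, 0, 0, 0, 0, 0]
  ]
}}

```text
clock: 9.1
position: [0.5807, -0.1755, 0.4022]
ee_rot: [1.055, 1.363, -1.272]
force: [0.3, 0.9, -0.2]
width: 0.4
```

Run:
```python
from h import *
p,r,s=rep(); print(s['joints'].round(3))
g=p+r.apply([.159,0,0]); print('grasp',g, 'to tray, tool axes', (r.inv().apply(np.array([.494,-.353,g[2]])-g)*1000).round(1))
```

```text
t 9.1 TCP [ 0.5807 -0.1755  0.4022] F [ 0.3  0.9 -0.2] w 36.8 tip in rack mm [ -38.5 -109.7  226.7]
axes in rack [[-0.168, 0.986, -0.001], [-0.003, -0.001, -1.0], [-0.986, -0.168, 0.003]]
[ 0.766  0.636 -0.95   1.494  0.504  1.451 -1.724]
grasp [ 0.55415527 -0.17824587  0.24547112] to tray, tool axes [ 13.  -73.6 169. ]
```

Emit:
{"fn": "arm_command", "kwargs": {
  "motion": [
    [20, 3, -18, 42, 0, 0, 0],
    [20, 3, -18, 42, 0, 0, 0],
    [20, 3, -18, 42, 0, 0, 0],
    [20, 4, -19, 42, 0, 0, 0],
    [20, 0, 0, 0, 0, 0, 0]
  ]
}}

```text
clock: 9.72
position: [0.5168, -0.3517, 0.4041]
ee_rot: [1.059, 1.355, -1.274]
force: [-0.1, -0.0, -0.6]
width: 0.408
```

Run:
```python
from h import *
p,r,s=rep(); print(s['joints'].round(3))
g=p+r.apply([.159,0,0]); print('grasp',g, 'to tray, tool axes', (r.inv().apply(np.array([.494,-.353,.06])-g)*1000).round(1))
a=save('scene','s2.png')['frame'][100:250,330:480,::-1]
b=save('wrist','w3.png')['frame'][:,:,::-1]
cv2.imwrite('pics/m2.png',np.hstack([cv2.resize(a,(400,400),interpolation=cv2.INTER_CUBIC),cv2.resize(b[180:480,160:460],(400,400))]))
```

```text
t 9.72 TCP [ 0.5168 -0.3517  0.4041] F [-0.1 -0.  -0.6] w 37.6 tip in rack mm [-116.5 -280.2  228.5]
axes in rack [[-0.164, 0.987, -0.005], [-0.005, -0.006, -1.0], [-0.987, -0.164, 0.006]]
[ 1.036  0.647 -0.93   1.458  0.555  1.46  -1.434]
grasp [ 0.49098332 -0.354759    0.24722734] to tray, tool axes [184.2  33.7  -2.7]
```

View pics/m2.png

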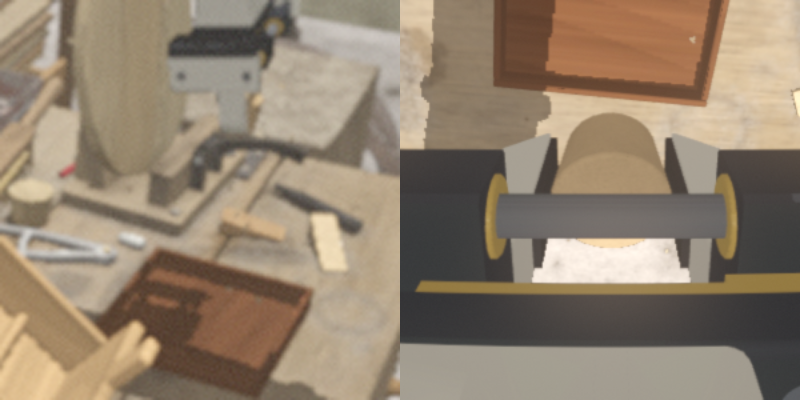

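Run:
```python
from h import *
T=pose(); w=get_image('wrist'); p,r,s=T
P=cloud(w,[(u,v) for u in range(270,366) for v in range(250,380)],T)
L=r.inv().apply(P-p)*1000
m=(abs(L[:,2])<22)&(abs(L[:,1])<35)&(L[:,0]>115)&(L[:,0]<195); L=L[m];W=P[m]*1000
# tapered cylinder: side normals perpendicular to axis. profile near mid-plane
mid=abs(L[:,2])<4
o=np.argsort(-W[mid][:,0]); q=np.c_[(RR.inv().apply(W[mid]/1000-O)*1000),L[mid]][o]
print(len(L)); print(q[::max(1,len(q)//45)].round(0)[:,[0,2,3,4]])
```

```text
5006
[[ -95.  255.  150.   15.]
 [ -95.  256.  149.   15.]
 [ -96.  252.  152.   15.]
 [ -96.  255.  149.   14.]
 [ -96.  248.  157.   15.]
 [ -96.  255.  150.   14.]
 [ -96.  246.  159.   15.]
 [ -96.  256.  149.   13.]
 [ -96.  249.  156.   15.]
 [ -96.  240.  164.   16.]
 [ -97.  243.  162.   15.]
 [ -96.  244.  161.   15.]
 [ -97.  234.  170.   17.]
 [ -97.  239.  165.   16.]
 [ -97.  233.  172.   16.]
 [ -97.  241.  164.   15.]
 [ -97.  254.  151.   13.]
 [ -97.  236.  169.   16.]
 [ -97.  238.  166.   15.]
 [ -97.  234.  171.   16.]
 [ -98.  256.  149.   12.]
 [ -98.  232.  173.   16.]
 [ -98.  231.  173.   16.]
 [ -98.  255.  150.   12.]
 [ -98.  257.  149.   11.]
 [ -99.  256.  149.   11.]
 [ -99.  256.  149.   10.]
 [-100.  255.  150.   10.]
 [-100.  256.  149.    9.]
 [-102.  257.  149.    8.]
 [-102.  254.  151.    8.]
 [-103.  256.  150.    7.]
 [-103.  256.  150.    6.]
 [-104.  256.  150.    6.]
 [-105.  256.  150.    5.]
 [-106.  255.  151.    4.]
 [-106.  255.  151.    4.]
 [-107.  256.  151.    3.]
 [-108.  255.  151.    2.]
 [-109.  255.  151.    1.]
 [-109.  256.  151.    1.]
 [-110.  255.  152.   -0.]
 [-129.  255.  155.  -19.]
 [-130.  255.  155.  -20.]
 [-130.  256.  155.  -20.]
 [-132.  255.  156.  -21.]]
```

The top face is flat at z 256 mm, so the bung is upright, and its underside is at about 226 mm. Lowering now.

Emit:
{"fn": "arm_command", "kwargs": {
  "motion": [
    [20, 50, 8, 0, 0, 0, 0],
    [20, 50, 8, 0, 0, 0, 0],
    [20, 50, 8, 0, 0, 0, 0],
    [20, 45, 8, 0, 0, 0, 0],
    [20, 0, 0, 0, 0, 0, 0]
  ]
}}

```text
clock: 10.5
position: [0.5176, -0.3471, 0.2054]
ee_rot: [1.055, 1.366, -1.266]
force: [-0.2, 0.5, -0.1]
width: 0.405
```

Run:
```python
from h import *
p,r,s=rep(); print(s['joints'].round(3))
g=p+r.apply([.159,0,0]); print('grasp',g, 'to tray, tool axes', (r.inv().apply(np.array([.494,-.353,.0275])-g)*1000).round(1))
```

```text
t 10.5 TCP [ 0.5176 -0.3471  0.2054] F [-0.2  0.5 -0.1] w 37.3 tip in rack mm [-115.7 -274.7   29.9]
axes in rack [[-0.166, 0.986, 0.003], [-0.0, 0.003, -1.0], [-0.986, -0.166, -0.0]]
[ 0.984  0.845 -0.83   1.651  0.723  1.148 -1.583]
grasp [ 0.49131431 -0.34932826  0.04859527] to tray, tool axes [20.4  5.8  3.9]
```

Emit:
{"fn": "arm_command", "kwargs": {
  "motion": [
    [20, 10, 2, 2, 0, 0, 0],
    [20, 7, 1, 1, 0, 0, 0],
    [20, 2, 0, 0, 0, 0, 0],
    [20, 0, 0, 0, 0, 0, 0]
  ]
}}

```text
clock: 11.0
position: [0.5184, -0.3524, 0.1896]
ee_rot: [1.058, 1.358, -1.267]
force: [-0.6, 1.1, -0.9]
width: 0.404
```

Run:
```python
from h import *
p,r,s=rep(); g=p+r.apply([.159,0,0]); print(g)
```

```text
t 11.0 TCP [ 0.5184 -0.3524  0.1896] F [-0.6  1.1 -0.9] w 37.1 tip in rack mm [-114.5 -280.7   13.9]
axes in rack [[-0.161, 0.987, -0.0], [-0.003, -0.001, -1.0], [-0.987, -0.161, 0.003]]
[ 0.49290059 -0.35510668  0.03265555]
```

Emit:
{"fn": "arm_command", "kwargs": {
  "motion": [
    [20, 3, 0.5, 0, 0, 0, 0],
    [20, 2, 0.3, 0, 0, 0, 0],
    [20, 0, 0, 0, 0, 0, 0]
  ]
}}

```text
clock: 11.38
position: [0.5189, -0.3522, 0.186]
ee_rot: [1.057, 1.356, -1.267]
force: [-2.5, 1.5, 15.9]
width: 0.403
```

Run:
```python
from h import *
p,r,s=rep(); g=p+r.apply([.159,0,0]); print(g)
```

```text
t 11.38 TCP [ 0.5189 -0.3522  0.186 ] F [-2.5  1.5 15.9] w 37.1 tip in rack mm [-113.9 -280.8   10.3]
axes in rack [[-0.16, 0.987, -0.0], [-0.004, -0.001, -1.0], [-0.987, -0.16, 0.004]]
[ 0.49357494 -0.3551224   0.02907149]
```

The bung is in contact with the floor (16 N). Release and retreat straight up.

Emit:
{"fn": "arm_command", "kwargs": {
  "motion": [
    [38, 0, 0, 0, 0, 0, 0],
    [60, 0, 0, 0, 0, 0, 0],
    [60, 0, 0, 0, 0, 0, 0],
    [60, 0, 0, 0, 0, 0, 0]
  ]
}}

```text
clock: 11.88
position: [0.5183, -0.3523, 0.1838]
ee_rot: [1.058, 1.359, -1.267]
force: [0.3, -1.2, 1.0]
width: 0.646
```

Emit:
{"fn": "arm_command", "kwargs": {
  "motion": [
    [60, -15, -2.5, 0, 0, 0, 0],
    [60, -45, -7, 0, 0, 0, 0],
    [60, -55, -9, 0, 0, 0, 0],
    [60, -55, -9, 0, 0, 0, 0],
    [60, 0, 0, 0, 0, 0, 0]
  ]
}}

```text
clock: 12.5
position: [0.52, -0.3511, 0.3622]
ee_rot: [1.059, 1.35, -1.264]
force: [0.6, -0.3, -0.1]
width: 0.654
```

Run:
```python
from h import *
rep()
a=save('scene','s3.png')['frame'][:,:,::-1]; b=save('top','t3.png')['frame'][:,:,::-1]
for t in ['bin_tab','small_bung']:
    print(t,[(np.round(d['point'],3),(RR.inv().apply(np.array(d['point'])-O)*1000).round(0),round(d['p'],2)) for c in('scene','top') for d in pinpoint(c,t)[:2]])
cv2.imwrite('pics/m3.png',np.hstack([cv2.resize(x,(400,400),interpolation=cv2.INTER_CUBIC) for x in (a[140:340,240:460],b[150:350,280:480])]))
```

```text
t 12.5 TCP [ 0.52   -0.3511  0.3622] F [ 0.6 -0.3 -0.1] w 60.2 tip in rack mm [-111.6 -280.2  186.3]
axes in rack [[-0.154, 0.988, 0.0], [-0.007, -0.001, -1.0], [-0.988, -0.154, 0.007]]
bin_tab [(array([ 0.479, -0.071,  0.147]), array([-101.,    3.,  147.]), 0.67), (array([ 0.477, -0.074,  0.148]), array([-104.,    1.,  148.]), 0.81)]
small_bung [(array([ 0.496, -0.356,  0.001]), array([-108., -281.,    1.]), 0.72), (array([ 0.492, -0.356,  0.003]), array([-113., -281.,    3.]), 0.58), (array([ 0.581, -0.068,  0.003]), array([ 0., -3.,  3.]), 0.35)]
```

View pics/m3.png

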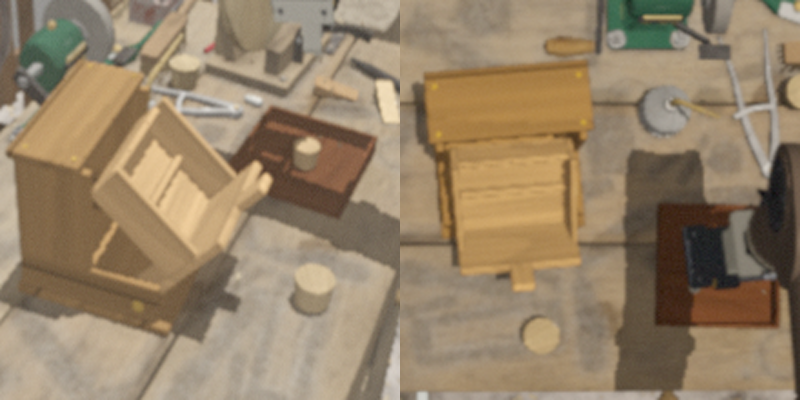

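The bung stands upright in the tray at about (306,153) in the left crop, and the bin is tipped forward and empty. I'll make one precise check of the bin angle, from the slope of its floor in depth.

Run:
```python
from h import *
im=get_image('top')
P=RR.inv().apply(cloud(im,[(u,v) for u in range(300,372) for v in range(215,300)])-O)*1000-[0,0,30]
P=P[abs(P[:,1])<55]
c,s=np.cos(.7),np.sin(.7)
B=np.c_[P[:,0]*c+P[:,2]*s,P[:,1],-P[:,0]*s+P[:,2]*c]
f=B[(B[:,0]>8)&(B[:,0]<118)&(abs(B[:,2]-53)<7)&((B[:,0]<56)|(B[:,0]>75))]
k=np.polyfit(f[:,0],f[:,2],1); print('floor',len(f),k,np.degrees(np.arctan(k[0])))
g=B[(B[:,2]>62)&(B[:,2]<130)&(abs(B[:,0])<8)]
k=np.polyfit(g[:,2],g[:,0],1); print('panel',len(g),k,np.degrees(np.arctan(k[0])))
```

```text
floor 840 [1.87570166e-05 5.36140741e+01] 0.0010746978862492664
panel 678 [ 0.00305556 -1.19331868] 0.17507026208447155
```

The fit puts the bin at 0.70 rad to within about 0.2°, which is fully forward. Handing in.

```bash
python3 -c "
from h import *
print(arm.sign_off())"
```

```text
the job is handed in; nothing more can be done
None
```

I tipped the bin fully forward, picked the small bung out from behind the cleat and set it upright near the middle of the tray. I handed the job in at about 12.6 s on the robot's clock.

- **Bin:** the depth fit of its floor and front panel put the tilt at 0.70 rad, within about 0.2°. The network's tab readings were 2–4 mm off the full-tilt position, which is within their error.
- **Bung:** the scene and top cameras put it at about (0.494, -0.356), close to the tray's centre at (0.494, -0.353). The last scene picture shows it standing upright. The top camera also gave a low-confidence false hit (0.35) at the empty rack.
- **Robot:** it was clear of everything at hand-in. The largest force I saw was about 29 N, from the fingertips when the bin reached its stop.
- **Off plan:** during the push, joint 6 reached the end of its range. I finished the push, and later took the bung, with the tool tilted less than the bin.

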